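# Roll a rock core into its measuring cradle

### The job

Push the rock core along the bench by its side so that it rolls up the ramp and drops into the V of the measuring cradle, then push on its free end to slide it along the V until its other end is right up against the end plate. Use only the fingertips or the outside of the fingers: do not lift or carry the core. Leave the mug, the mouse and the jar where they are, and finish with the core lying still in the V.

Things in the scene. Friction and masses are not known exactly. Their poses are not given: they have to be found in the camera images.
- core: Rock core: plain stone cylinder, grey-brown with darker bands, 44 mm in diameter, 130 mm long, 0.35-0.65 kg, lying on the bench 190-290 mm short of the V. Origin at its centre (22 mm above the bench at the start). Its y axis is the cylinder's axis (within 0.12 rad of the V's direction at the start); x and z turn as it rolls. Rolls freely on the bench, and back down the ramp if left there.
- cradle: Aluminium cradle fixed to the bench. Origin on the bench under the bottom of the V, mid-length. x axis: the way the core is to roll in (within 0.2 rad of world +y); y axis: along the V, roughly towards the robot; z up. V: bottom 4 mm high at x=0, near wall 30 deg, far wall 45 deg to 40 mm high at x=36 mm. Ramp and V are 200 mm long, y=-100 (open end) to +100 mm (end plate).
- crest (a point): Middle of the crest between ramp and V (cradle x=-21 mm, y=0), 16 mm above the bench; axes as the cradle. The ramp rises straight to it from a foot at cradle x=-106 mm, height 0. On the crest the core's axis is 38 mm above the bench; once past it the core drops into the V by itself.
- end_plate (a point): Where the middle of the core's end face should touch the end plate's inner face (cradle x=-3.6, y=+100, z=31.5 mm: the seated core's axis); axes as the cradle. The core's centre is then 65 mm from here along cradle -y. The plate is 62 mm high, 10 mm thick, from cradle x=-40 to +54 mm. At the start the core's centre is 95 to 130 mm short of the plate along cradle y. Sliding takes 1-4 N.
- pen_mug: Bystander: terracotta mug of pens, 80 mm wide plus a handle, 145 mm tall with the pens. Origin at the centre of its underside.
- mouse: Bystander: grey computer mouse, 105 x 60 x 33 mm. Origin at the centre of its underside.
- jar: Bystander: glass sample jar with a white cap, 60 mm in diameter, 85 mm tall. Origin at the centre of its underside.
Not all that is in view belongs to the job. What is shaped like the core but purple or red is not meant.

How it is judged:
By the outcome, as a careful person would: the job done as asked, in the order asked, and still so for the second after the job is handed in, with the robot touching nothing.
It also fails if it takes over 61 s, if anything falls off the work surface, if the arm or the gripper's body presses on something with over 40 N, if the wrist force passes 120 N, or if a joint passes its speed limit or range.

### The arm

A 7-joint arm with a two-finger parallel gripper is mounted at the origin on the work surface. World frame = base frame: x ahead of the robot, y to its left, z up, the work surface at z = 0. Lengths are in m, angles in rad, forces in N, time in s.
With the tool pointing down it reaches from about 0.425 to 0.925 m from the base axis. Payload 6.8 kg.
Tool frame: the origin (TCP) lies on the centre line of the jaws, within the pads' length; the fingertips stand 14 mm ahead of it and the grasp point (between the pads) lies 5 mm behind it (tip_reach is the distance from the TCP to the fingertips, in m); x points along the fingers, y is the direction in which the jaws open and shut, and the axes are right-handed (so a half turn about x gives the same grasp; the last joint's range is limited). The gripper opens to 88 mm and grips with 3 to 60 N. Pads are 20 mm wide; open, the fingers measure 115 mm over their backs; the gripper's body (75 mm by 178 mm) begins 61 mm behind the grasp point.
Start: joints at [1.156, 0.477, 0.022, 1.555, -0.011, 1.109, -0.083], TCP at [0.204, -0.643, 0.237] pointing down, gripper open.
Joint ranges: [-2.96, 2.96], [-0.34, 2.1], [-1.41, 1.46], [0.24, 2.44], [-1.37, 4.51], [0.17, 1.92], [-2.96, 2.96]. Speed limits (rad/s): [2.39, 2.39, 3.14, 3.14, 3.14, 3.14, 3.14].

### API

Orientations are given as a rotation vector (axis times angle).
In Python, from plant import * gives the robot as it stands. Calls block until the motion is done:
- goto(position, orientation): joint-space move of the TCP to a pose.
- move_linear(position, feed=0.15, frame=None): straight line of the TCP; frame=None keeps the orientation; feed is the mean speed in m/s.
- goto_joints(angles): joint-space move.
- grip(opening): opening from 0.0 (shut) to 1.0 (fully open); the grip force is fixed at half the most; returns when the fingers have stopped.
- dwell(seconds).
- ik(position, orientation): joint angles nearest the present ones, or None.
- capture(name): name is "scene" or "top" or "wrist"; returns a dict with "color" (420x560x3 uint8, red, green, blue), "fx", "fy", "cx", "cy" (pixels), "camera_from_world" (4x4, takes a point from world to camera coordinates); the wrist camera has in their place "tool_from_camera" (4x4, takes a point from camera to tool coordinates, whose origin is the TCP and whose axes are the tool frame's). Camera axes: x right, y up, looking along -z (the intrinsics and any distortion apply to the point x, -y, -z); pixel columns grow to the right and rows downward; lengths in m; the calibration is good to about 2 mm. A picture is of the moment at which its call begins: read the wrist's pose just before it. There is no depth.
A pose or a line that the arm cannot do raises Unreachable and nothing moves.
- sign_off(): hands the job in, once; it reports no verdict.
Readings, each from a call of its own:
- current_time_s(): time.
- current_qpos(): joint angles.
- current_dq(): joint speeds.
- current_effort(): joint torques, N m.
- current_tcp_pos(): TCP position.
- current_orientation(): TCP orientation.
- current_wrist_force(): force on the tool from outside, world axes, zero at the start.
- current_moment(): the same for the moment, N m.
- current_opening(): opening from 0.0 (shut) to 1.0 (fully open).
Only numpy, scipy, OpenCV 4.12 (cv2) and the standard library are available. Lean on these libraries where they do the work, as an engineer would, in place of code of your own. Each camera call takes 0.05 s, during which the arm holds its last target.

## Working session

There is one attempt and no reset: what is moved stays moved. The work goes in short steps, each a Python script; the robot and the scene stay as the last script left them, time stands still between calls to the robot, and variables do not carry over. Pictures are saved under pics/ and viewed, and the job is handed in when it is done.

```bash
ls; mkdir -p pics
python3 - <<'E'
from plant import *
import cv2
print(current_time_s(),current_tcp_pos(),current_orientation(),current_opening())
for n in ["scene","top","wrist"]:
    c=capture(n); cv2.imwrite(f"pics/{n}0.png",c["color"][:,:,::-1])
    print(n,{k:v for k,v in c.items() if k!="color"})
E
```

```text
pics
0.0 [ 0.20367596 -0.64294324  0.23571865] [ 2.056376    0.31982032 -2.05721996] 0.9992165501822479
scene {'fx': 402.3492794974628, 'fy': 402.3492794974628, 'cx': 279.9290526541474, 'cy': 211.76090384961813, 'camera_from_world': array([[ 0.86682757,  0.49852881,  0.00888769, -0.48801291],
       [-0.33858579,  0.5754512 ,  0.74445657,  0.14977693],
       [ 0.36601861, -0.64832472,  0.66761174, -1.2433065 ],
       [ 0.        ,  0.        ,  0.        ,  1.        ]])}
top {'fx': 494.58570389480997, 'fy': 494.58570389480997, 'cx': 279.79138253555993, 'cy': 209.32506089756157, 'camera_from_world': array([[ 0.01788254, -0.99983907,  0.00143447, -0.00505936],
       [ 0.97938218,  0.01780536,  0.20123   , -0.5784997 ],
       [-0.20122316, -0.00219361,  0.97954297, -1.28574505],
       [ 0.        ,  0.        ,  0.        ,  1.        ]])}
wrist {'fx': 306.3774690304415, 'fy': 306.3774690304415, 'cx': 277.01684142291685, 'cy': 214.31264565646697, 'tool_from_camera': array([[-4.67286185e-04,  2.84281251e-01, -9.58740816e-01,
        -1.46979388e-01],
       [ 9.99999751e-01,  6.39255057e-04, -2.97846756e-04,
         6.69898191e-05],
       [ 5.28207666e-04, -9.58740717e-01, -2.84281479e-01,
        -7.89825554e-02],
       [ 0.00000000e+00,  0.00000000e+00,  0.00000000e+00,
         1.00000000e+00]])}
```

View pics/scene0.png

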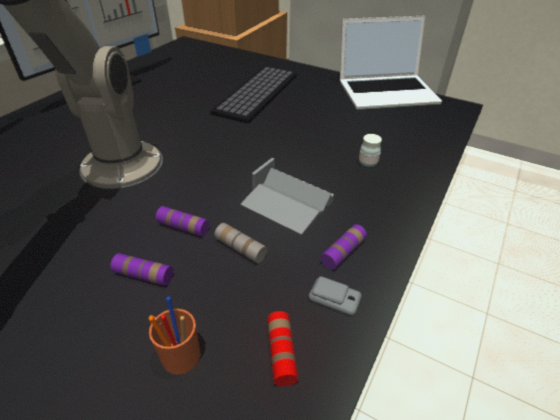

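View pics/top0.png

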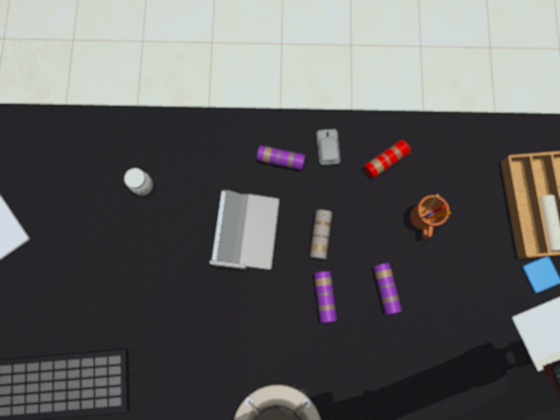

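The top view shows the grey-brown core at (321,234), with the cradle at (245,230) to its left. The end plate is at the cradle's lower edge, around row 265. A purple decoy lies at (326,296), just below the core. Next I'll measure them.

```bash
cat > h.py <<'E'
import numpy as np, cv2
from plant import *
def ray(c,u,v):
    T=c["camera_from_world"];R=T[:3,:3];t=T[:3,3]
    d=np.array([(u-c["cx"])/c["fx"],-(v-c["cy"])/c["fy"],-1.])
    return -R.T@t, R.T@d
def onz(c,u,v,z):
    o,d=ray(c,u,v); return o+d*(z-o[2])/d[2]
def proj(c,p):
    T=c["camera_from_world"];q=T[:3,:3]@np.asarray(p)+T[:3,3]
    return np.array([c["cx"]+c["fx"]*q[0]/-q[2], c["cy"]-c["fy"]*q[1]/-q[2]])
def save(name,c,box=None,s=1):
    im=c["color"][:,:,::-1]
    if box: x0,y0,x1,y1=box; im=im[y0:y1,x0:x1]
    cv2.imwrite(name,cv2.resize(im,None,fx=s,fy=s,interpolation=cv2.INTER_CUBIC))
E
python3 - <<'E'
from h import *
c=capture("top"); np.savez("top.npz",**c)
save("pics/topz.png",c,(200,180,340,280),5)
s=capture("scene"); np.savez("scene.npz",**s); save("pics/scenez.png",s,(150,150,350,290),4)
h=cv2.cvtColor(c["color"],cv2.COLOR_RGB2HSV)
for p in [(321,234),(321,220),(321,250),(260,230),(232,230),(190,300),(280,158),(328,148)]:
    print(p,c["color"][p[1],p[0]],h[p[1],p[0]])
E
```

```text
(321, 234) [167 158 149] [ 15  27 167]
(321, 220) [161 150 140] [ 14  33 161]
(321, 250) [171 153 130] [ 17  61 171]
(260, 230) [189 191 189] [ 60   3 191]
(232, 230) [137 139 140] [100   5 140]
(190, 300) [40 40 44] [120  23  44]
(280, 158) [146  73 174] [142 148 174]
(328, 148) [164 168 167] [ 83   6 168]
```

View pics/topz.png

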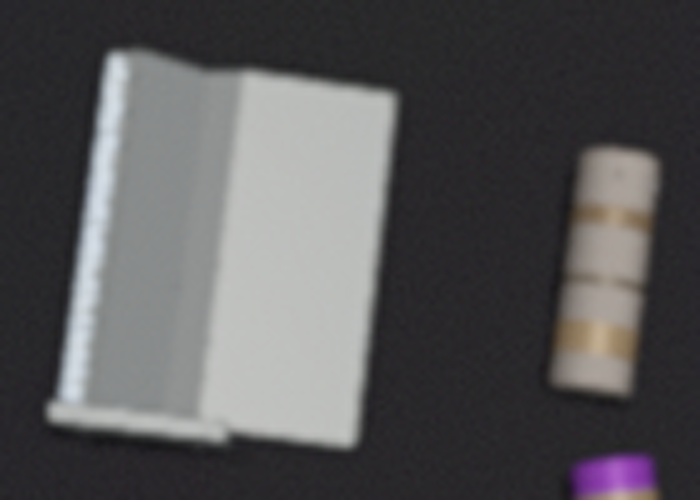

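View pics/scenez.png

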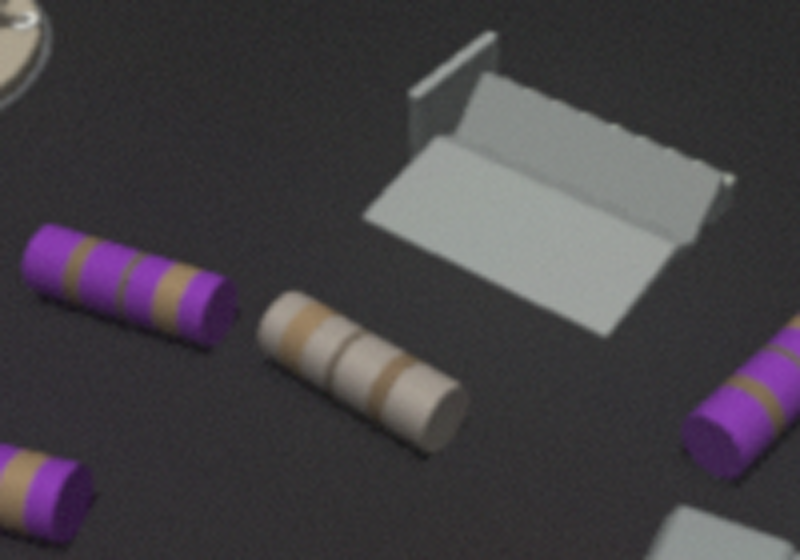

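Run:
```python
from h import *
c=dict(np.load("top.npz"));s=dict(np.load("scene.npz"))
o=np.array([200,180])
def t(u,v,z): return onz(c,u/5+200,v/5+180,z)
def sc(u,v,z): return onz(s,u/4+150,v/4+150,z)
for n,a,b in [("foot far",t(398,93,0),sc(607,335,0)),("foot near",t(357,447,0),sc(363,215,0)),("crest far",t(243,72,.016),sc(680,243,.016)),("crest near",t(202,415,.016),sc(437,136,.016)),("wall far",t(108,50,.04),sc(722,180,.04))]: print(n,a.round(4),b.round(4))
ff,fn=t(398,93,0),t(357,447,0)
y=(fn-ff)/np.linalg.norm(fn-ff); print("len",np.linalg.norm(fn-ff)); x=np.array([-y[1],y[0],0]);print(x,y,np.arctan2(y[1],y[0]))
m=(ff+fn)/2; C=m+.106*x; print("origin",C)
mc=(t(243,72,.016)+t(202,415,.016))/2-C
print("crest in cradle",mc@x,mc@y)
im=c["color"].astype(int); g=((im.min(2)>75)&(im.max(2)-im.min(2)<75)&~((im[:,:,2]>im[:,:,1]+20))).astype(np.uint8)
g[:, :300]=0;g[:,345:]=0;g[:200]=0;g[268:]=0
n,l,st,ce=cv2.connectedComponentsWithStats(g);k=1+st[1:,4].argmax();print(st[k],ce[k])
cnt=cv2.findContours((l==k).astype(np.uint8),0,1)[0][0]
r=cv2.minAreaRect(cnt);print(r)
(bx)=cv2.boxPoints(r);P=[onz(c,*p,.022) for p in bx];print(np.round(P,4))
cen=onz(c,*ce[k],.024);print("core",cen, "in cradle",(cen-C)@x,(cen-C)@y)
```

```text
foot far [0.6218 0.0066 0.    ] [0.6219 0.0087 0.    ]
foot near [0.4203 0.0257 0.    ] [0.4232 0.027  0.    ]
crest far [0.6287 0.0943 0.016 ] [0.6305 0.0947 0.016 ]
crest near [0.4349 0.1109 0.016 ] [0.4314 0.1103 0.016 ]
wall far [0.6342 0.1681 0.04  ] [0.6374 0.1408 0.04  ]
len 0.20244547873721797
[-0.09436293 -0.99553786  0.        ] [-0.99553786  0.09436293  0.        ] 3.047089119439024
origin [ 0.51102346 -0.08936838  0.        ]
crest in cradle -0.19308103577258298 -0.002582383812825476
[311 209  21  50 734] [320.99591281 233.42370572]
((320.9160461425781, 233.4210968017578), (15.855879783630371, 48.96038818359375), 7.696051120758057)
[[ 0.4552 -0.0791  0.022 ]
 [ 0.5914 -0.0967  0.022 ]
 [ 0.5862 -0.1406  0.022 ]
 [ 0.4502 -0.1222  0.022 ]]
core [ 0.51975122 -0.10959966  0.024     ] in cradle 0.019317424933946423 -0.010597894419831097
```

```bash
cat >> h.py <<'E'
from scipy.spatial.transform import Rotation as Ro
YAW=0.09
X=np.array([np.sin(YAW),np.cos(YAW),0]);Y=np.array([-np.cos(YAW),np.sin(YAW),0])
C=np.array([.532,.1225,0.])
def W(x,y,z): return C+X*x+Y*y+np.array([0,0,z])
def cr(p): p=np.asarray(p)-C; return np.array([p@X,p@Y,p[2]])
TIP=.014
def orn(s):
    a=np.array([0,0,-1.]);b=s*Y
    return Ro.from_matrix(np.c_[a,b,np.cross(a,b)]).as_rotvec()
E
python3 - <<'E'
from h import *
c=dict(np.load("top.npz"))
print("mug",onz(c,430,213,.09),"purple end",onz(c,323,272,.02), "mouse",onz(c,328,148,.02))
for ax in ([.6218,.0066,0],[.4203,.0257,0],[.6219,.0087,0],[.4232,.027,0],[.6287,.0943,.016],[.4349,.1109,.016],[.6305,.0947,0.016],[.4314,.1103,.016]): print(cr(ax).round(4))
print("core",cr([.5198,-.1096,.022]))
print(Ro.from_rotvec(current_orientation()).as_matrix().round(2))
for s in(1,-1):
    for p in [W(-.28,-.009,.2),W(-.28,-.009,.022),W(-.042,-.009,.036),W(-.0036,-.13,.04),W(-.0036,-.0165,.04)]:
        q=ik(p,orn(s));print(s,p.round(3),None if q is None else np.round(q,2))
E
```

```text
mug [ 0.56938365 -0.39306023  0.09      ] purple end [ 0.41409288 -0.115517    0.02      ] mouse [ 0.76877602 -0.12977024  0.02      ]
[-0.1074 -0.0999  0.    ]
[-0.1064  0.1025  0.    ]
[-0.1053 -0.0998  0.    ]
[-0.1049  0.0998  0.    ]
[-0.0194 -0.0988  0.016 ]
[-0.0203  0.0957  0.016 ]
[-0.0188 -0.1006  0.016 ]
[-0.0212  0.0991  0.016 ]
core [-0.23225715 -0.00871019  0.022     ]
[[-0.    0.3  -0.95]
 [ 0.   -0.95 -0.3 ]
 [-1.   -0.    0.  ]]
1 [ 0.516 -0.157  0.2  ] [-0.72  0.63  1.28  1.97 -0.69  1.08 -2.36]
1 [ 0.516 -0.157  0.022] [ 0.    0.57  0.23  2.04 -0.24  0.55 -2.84]
1 [0.537 0.08  0.036] [ 0.59  0.91 -1.19  1.96  1.02  1.05  1.96]
1 [0.661 0.107 0.04 ] [ 0.47  1.06 -1.2   1.65  1.05  1.21  2.08]
1 [0.548 0.117 0.04 ] [ 0.51  0.93 -1.19  1.92  1.01  1.07  1.92]
-1 [ 0.516 -0.157  0.2  ] [ 0.58  0.34 -0.49  1.89  0.19  0.96 -0.08]
-1 [ 0.516 -0.157  0.022] [ 0.51  0.6  -0.41  2.01  0.4   0.62 -0.26]
-1 [0.537 0.08  0.036] [ 0.18  0.61 -0.56  1.99  0.5   0.69 -0.79]
-1 [0.661 0.107 0.04 ] [ 0.11  0.75 -0.53  1.67  0.48  0.85 -0.71]
-1 [0.548 0.117 0.04 ] [ 0.16  0.64 -0.64  1.94  0.55  0.74 -0.89]
```

Run:
```python
from h import *
o=orn(-1)
goto(W(-.285,-.009,.22),o)
print(current_time_s(),cr(current_tcp_pos()).round(4),current_opening())
move_linear(W(-.285,-.009,.07),feed=.15)
c=capture("top");save("pics/t1.png",c,(200,130,340,290),4)
c=capture("scene");save("pics/s1.png",c,(150,100,350,290),3)
print(current_time_s(),current_wrist_force())
```

```text
2.3083 [-0.2866 -0.0089  0.2199] 0.9987573600302786
3.5583 [0.23869196 0.31488216 0.42632384]
```

View pics/s1.png

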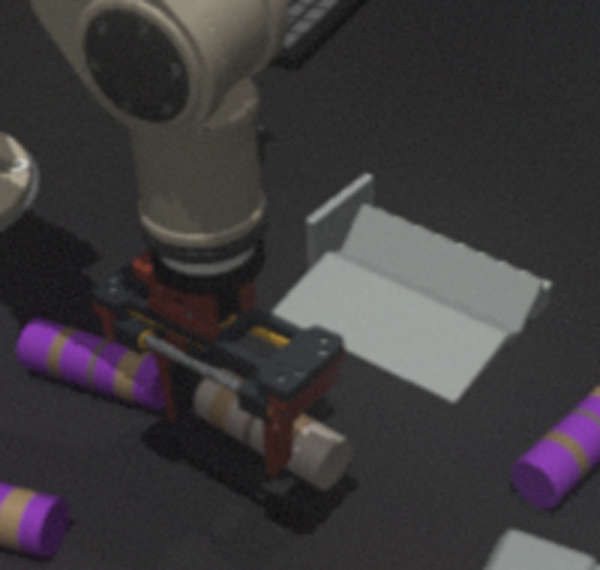

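The open gripper is now behind the core, with the two fingers spread along its length and clear of the purple piece. I'll go down and push.

Run:
```python
from h import *
move_linear(W(-.285,-.009,.008+TIP),feed=.1)
print(current_time_s(),cr(current_tcp_pos()).round(4),current_wrist_force().round(2))
move_linear(W(-.044,-.009,.024+TIP),feed=.05)
print(current_time_s(),cr(current_tcp_pos()).round(4),current_wrist_force().round(2))
c=capture("top");save("pics/t2.png",c,(190,150,340,290),5)
c=capture("scene");save("pics/s2.png",c,(150,100,350,290),3)
```

```text
4.1917 [-0.2849 -0.0091  0.022 ] [ 0.29 -1.04  0.37]
9.175 [-0.0441 -0.009   0.038 ] [ 0.09 -0.04  0.28]
```

View pics/s2.png

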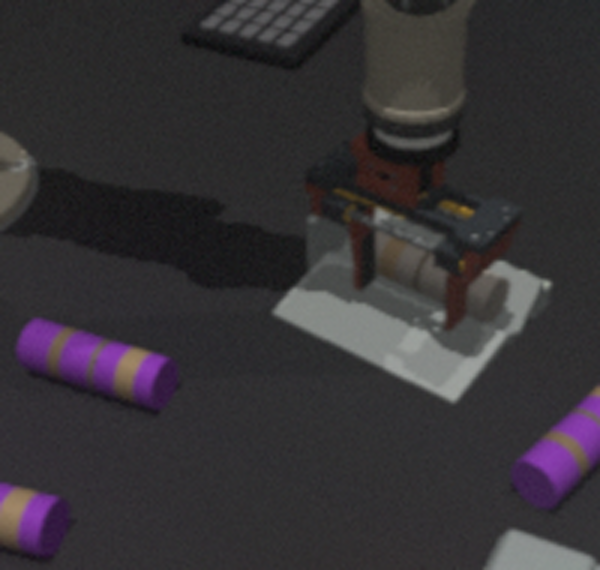

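View pics/t2.png

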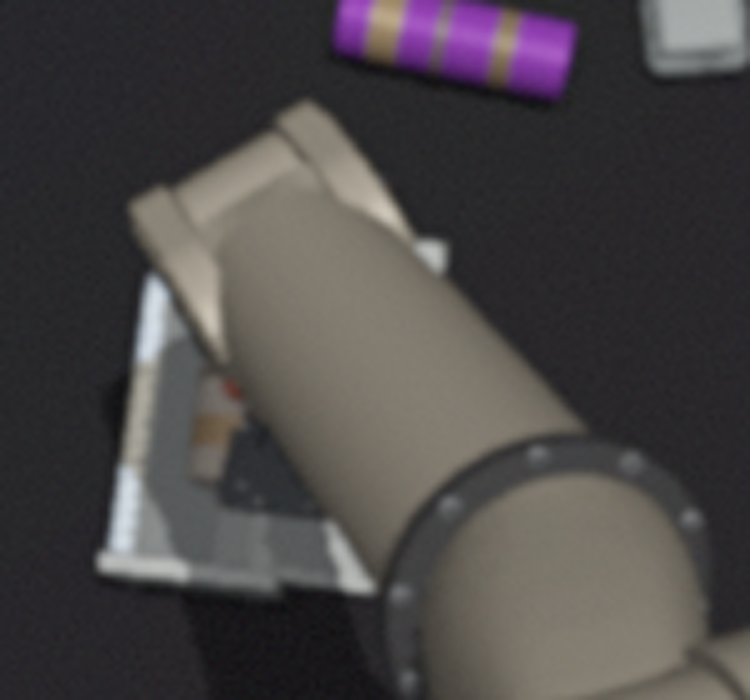

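The force is back to zero and the core appears to be in the V. I'll back off, lift, close the gripper, move beyond the free end and look again.

Run:
```python
from h import *
move_linear(W(-.07,-.009,.045),feed=.1)
move_linear(W(-.07,-.009,.14),feed=.15)
grip(0.0)
move_linear(W(-.0036,-.15,.14),feed=.15)
print(current_time_s(),cr(current_tcp_pos()).round(4),current_opening())
c=capture("top");save("pics/t3.png",c,(190,150,340,290),5);np.savez("top3.npz",**c)
c=capture("scene");save("pics/s3.png",c,(200,120,350,250),5);np.savez("scene3.npz",**c)
```

```text
13.0083 [-0.004  -0.1495  0.1399] 0.0038952802283940607
```

View pics/s3.png

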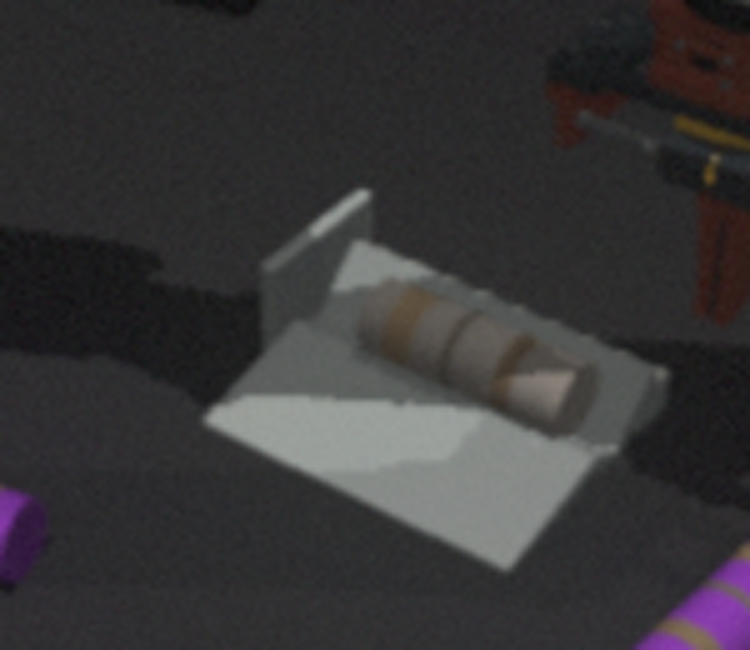

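View pics/t3.png

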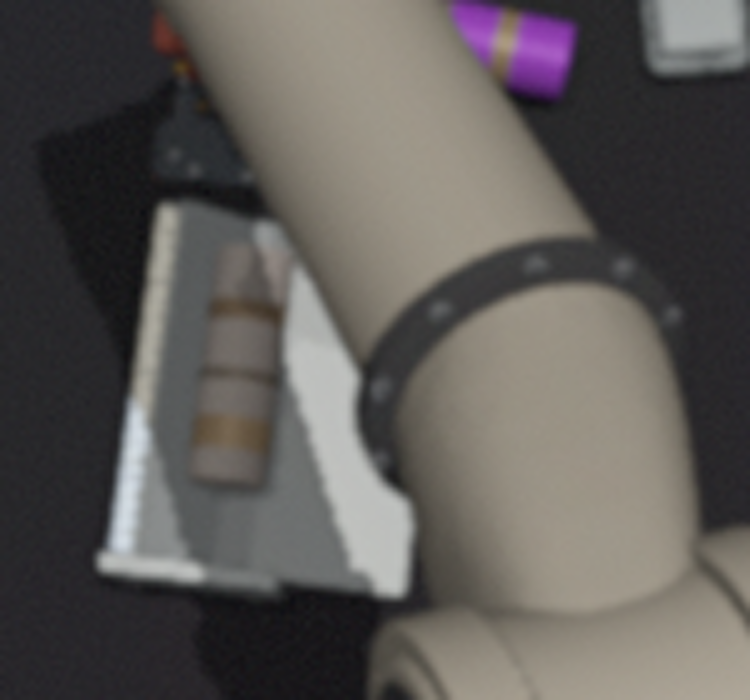

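The core lies in the V, roughly from crop (252,240) to (230,487) in the top view, with a gap of about 45 mm to the plate. Now I'll push on the free end.

Run:
```python
from h import *
c=dict(np.load("top3.npz"))
for u,v in((230,487),(252,240)): print(cr(onz(c,u/5+190,v/5+150,.045)).round(4))
z=.024+TIP
move_linear(W(-.0036,-.15,z),feed=.12)
move_linear(W(-.0036,-.06,z),feed=.04)
def st():
    f=current_wrist_force(); return f@X,f@Y,f[2]
print(current_time_s(),cr(current_tcp_pos()).round(4),np.round(st(),2))
y=-.06
while y<-.036:
    y+=.0015; move_linear(W(-.0036,y,z),feed=.02); dwell(.1)
    p=cr(current_tcp_pos()); f=st(); print(p.round(4),np.round(f,2))
    if f[1]<-9: break
c=capture("top");save("pics/t4.png",c,(190,150,340,290),5);np.savez("top4.npz",**c)
c=capture("scene");save("pics/s4.png",c,(200,120,350,250),5);np.savez("scene4.npz",**c)
print(current_time_s())
```

```text
[-0.0058  0.0576  0.045 ]
[-0.0007 -0.0796  0.045 ]
16.5083 [-0.0035 -0.0602  0.0381] [ 0.27 -2.84  1.74]
[-0.0035 -0.0585  0.0381] [ 0.69 -1.55  0.98]
[-0.0036 -0.0569  0.038 ] [ 0.19 -2.57  1.44]
[-0.0036 -0.0554  0.038 ] [ 0.7  -2.77  1.75]
[-0.0036 -0.0539  0.038 ] [ 0.31 -2.18  1.58]
[-0.0036 -0.0524  0.038 ] [-0.67 -2.54  2.27]
[-0.0036 -0.0508  0.038 ] [ 0.61 -1.78  2.08]
[-0.0036 -0.0493  0.0379] [-0.43 -2.93  1.55]
[-0.0036 -0.0479  0.038 ] [-0.16 -2.08  2.35]
[-0.0036 -0.0463  0.038 ] [ 0.32 -2.44  1.16]
[-0.0036 -0.0449  0.038 ] [ 0.02 -2.33  1.62]
[-0.0036 -0.0433  0.038 ] [ 0.45 -1.65  0.92]
[-0.0036 -0.0418  0.038 ] [ 0.09 -1.24  1.21]
[-0.0036 -0.0404  0.038 ] [-0.65 -2.43  1.6 ]
[-0.0036 -0.0389  0.038 ] [ 0.33 -1.53  1.64]
[-0.0036 -0.0388  0.0382] [-0.22 -6.32 -1.59]
[-0.0036 -0.0388  0.0386] [-0.23 -9.46 -2.02]
22.2083
```

View pics/s4.png

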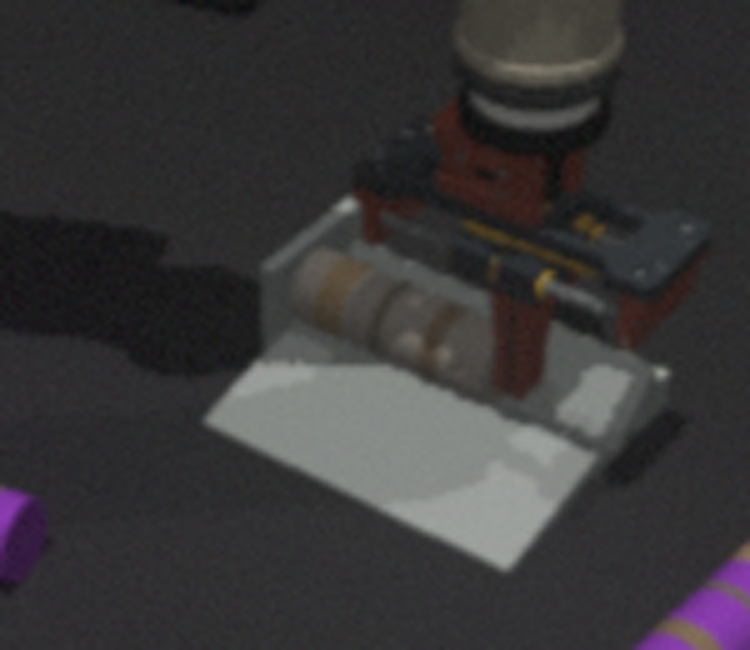

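View pics/t4.png

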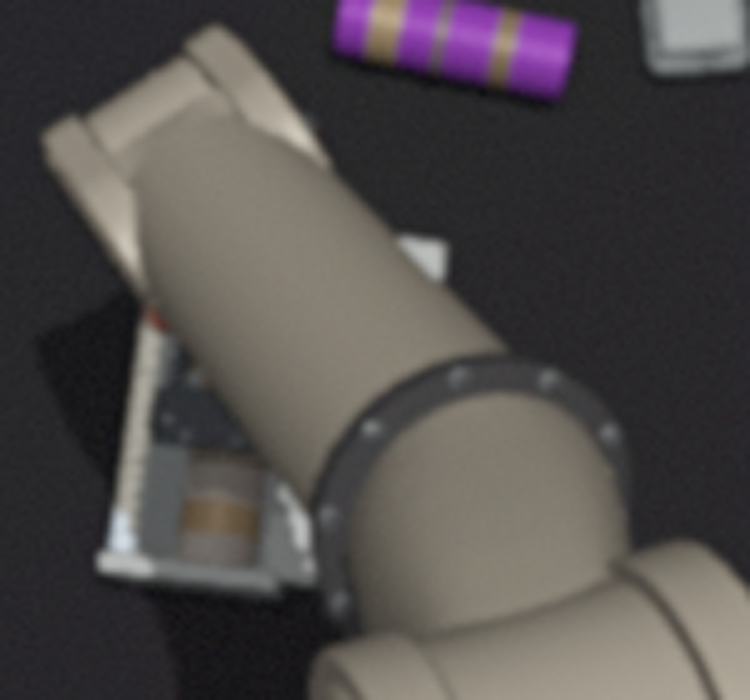

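The arm stopped at y = -38.8 mm while the force rose from 2 to 9 N, so the core's end is against the plate. I'll withdraw straight back and check.

Run:
```python
from h import *
p=cr(current_tcp_pos())
move_linear(W(-.0036,-.15,.038),feed=.08)
move_linear(W(-.0036,-.15,.2),feed=.15)
goto(W(-.28,-.05,.25),orn(-1))
print(current_time_s(),current_wrist_force().round(2))
c=capture("top");save("pics/t5.png",c,(190,160,310,280),5);np.savez("top5.npz",**c);save("pics/t5full.png",c)
s=capture("scene");save("pics/s5.png",s,(200,120,350,250),5)
dwell(.5);c2=capture("top");print("motion diff",np.abs(c2["color"][190:275,200:270].astype(int)-c["color"][190:275,200:270]).mean())
```

```text
26.1583 [-0.08  1.17  0.28]
motion diff 0.8369187675070028
```

View pics/s5.png

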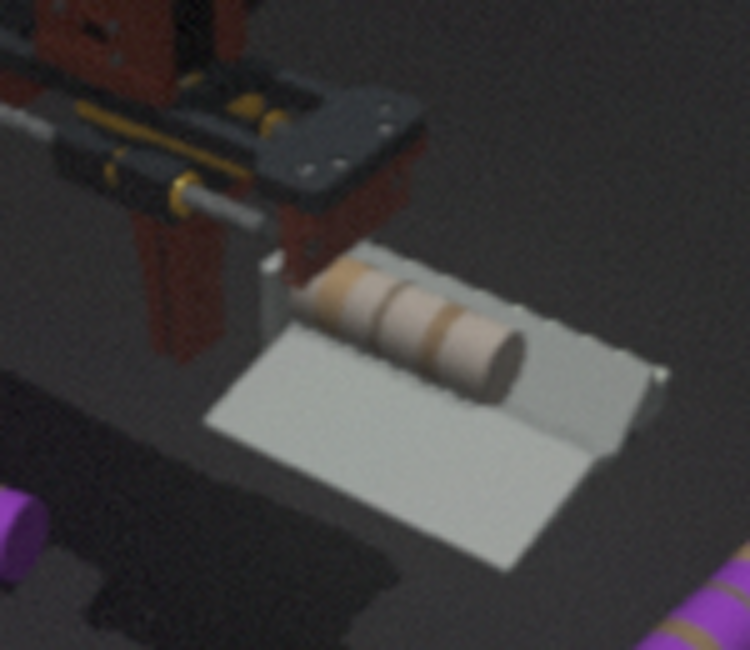

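View pics/t5.png

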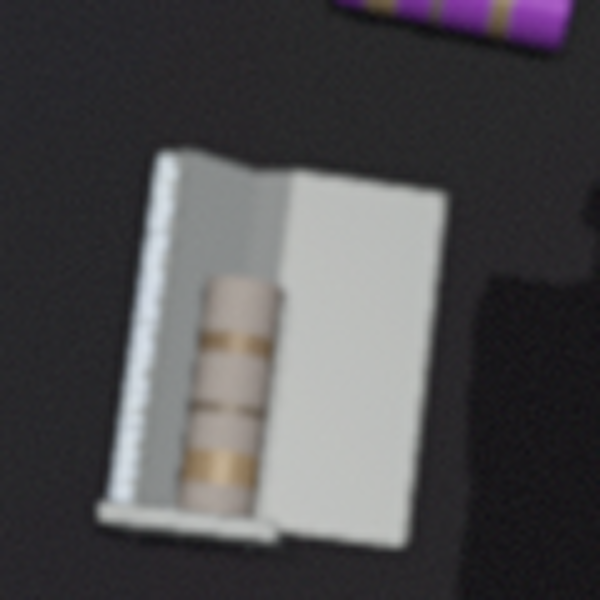

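View pics/t5full.png

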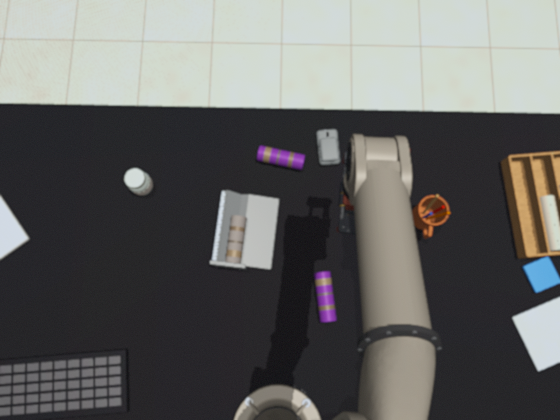

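Run:
```python
from h import *
c=dict(np.load("top5.npz"))
print("free end",cr(onz(c,190+243/5,160+277/5,.05)).round(4), cr(onz(c,190+243/5,160+277/5,.0315)).round(4),"plate inner top",cr(onz(c,190+185/5,160+513/5,.062)).round(4))
sign_off(); print(current_time_s())
```

```text
free end [-0.0023 -0.0297  0.05  ] [-0.0004 -0.033   0.0315] plate inner top [0.0112 0.1024 0.062 ]
the job is handed in; nothing more can be done
the job is handed in; nothing more can be done
```

The core is lying in the V with its end against the end plate, and I handed the job in at about 27 s of the 61 s allowed.

**What I did:** I pushed the core along the bench and up the ramp with both open fingertips against its side, and it dropped into the V by itself. Then I closed the gripper and used the outside of one finger on the free end to slide it along. I never gripped or lifted the core.

**Last checks:**
- **Contact with the plate:** while sliding, the push took about 2 N. Then the arm stopped advancing and the force rose to 9.5 N, which I took as the core meeting the plate.
- **Position:** after I withdrew, the core's free end measured about -30 mm along the V, which is where it should be with the other end at the plate. That is within the cameras' accuracy of about 2 mm. No gap to the plate showed in the top view.
- **Stillness:** two pictures 0.5 s apart differed only by image noise.
- **Bystanders:** the jar, mouse and mug appeared unmoved in the last top picture; I judged that by eye, without measuring. The arm hid the red decoy and one purple one in that picture.

**Disagreements:**
- **Stop position:** the arm stopped about 5 mm further along than I had predicted. I put this down to the finger being thinner at the tip than I assumed from the given sizes. The camera position agrees with contact.
- **Wrist force:** it still read 1.2 N once the arm was clear, and it had read about 1 N in free air earlier too.

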